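# Shim the rocking footstool

### The job

The bare wooden footstool rocks because one of its feet is short and hangs clear of the bench. With the outside of the fingers, push the wooden wedge along the bench, thin end first, under that short foot until it is snug and the stool no longer rocks, without lifting the stool off its other feet. Then press down with the fingertips on the seat corner above that foot to check that it stays level; do not grip or lift the wedge or the stool or shove the stool along, and leave the other things where they are.

Things in the scene. Friction and masses are not known exactly. Their poses are not given: they have to be found in the camera images.
- stool: loose wooden footstool, about 3 kg, 170 mm high; seat 250 (x) x 270 (y) x 25 mm; four square 40 mm legs, axes at x = +-95, y = +-105 mm. Origin: on the bench under the seat's centre, z up. The leg at -x, -y (near the robot, on its right) is 9 mm short: the stool stands level on the other three but rocks onto that leg if 2 to 3 N press there. Too hard a push on the seated wedge (over 12 N) shoves the stool along
- short_foot (a point): centre of the 40 x 40 mm flat underside of the short leg, 9 mm above the bench; axes as the stool's
- seat_corner (a point): point on the seat's top, 170 mm above the bench, straight above the short foot, 30 mm in from the seat's edges; the place to press (some 5 to 15 N is enough)
- wedge: loose wooden wedge, 120 g, 160 mm long (x), 60 wide (y), height falling evenly from 26 mm at the blunt end (-x) to 2 mm at the thin end (+x). Origin: centre of its underside, z up. Starts 40 to 75 mm clear of the short foot on the stool's -y side, thin end roughly towards it. Slides at about 1 N; snug when its thin end is about 45 mm past the leg's outer face, where a 4 to 8 N push seats it and it stays by friction
- tack_tin: closed aluminium tin of tacks, 66 mm across, 60 mm high, standing on the stool's seat at the far corner, diagonally opposite the short foot; origin: centre of its underside
- offcut: plain rectangular wooden offcut 90 x 45 x 35 mm, lying near the wedge; origin: centre of its underside
- hammer: hammer about 0.3 m long lying on the bench; origin: its underside
- glue: white glue jar, 70 mm across, 65 mm high; origin: centre of its underside
- spool: wooden spool, 60 mm across, 60 mm high; origin: centre of its underside
- screwdriver: screwdriver about 0.2 m long lying on the bench; origin: its underside
- mug: white mug, 80 mm across, 90 mm high; origin: centre of its underside
Mind the look-alikes: they are no part of the job. What is shaped like the wedge but red is not meant.

How it is judged:
By the outcome, as a careful person would: the job done as asked, in the order asked, and still so for the second after the job is handed in, with the robot touching nothing.
It also fails if it takes over 54 s, if anything falls off the work surface, if the arm or the gripper's body presses on something with over 40 N, if the wrist force passes 120 N, or if a joint passes its speed limit or range.

### The arm

A 6-joint arm with a two-finger parallel gripper is mounted at the origin on the work surface. World frame = base frame: x ahead of the robot, y to its left, z up, the work surface at z = 0. Lengths are in mm, angles in rad, forces in N, time in s.
With the tool pointing down it reaches from about 350 to 975 mm from the base axis. Payload 7.1 kg.
Tool frame: the origin (TCP) lies midway between the tips of the shut fingers; the grasp point (between the pads) lies 19 mm behind it (ctrl.hold_point_z is the distance from the TCP to the grasp point, in mm); z points along the fingers, y is the direction in which the jaws open and shut (so a half turn about z gives the same grasp; the last joint's range is limited). The gripper opens to 88 mm and grips with 3 to 60 N. Pads are 20 mm wide; open, the fingers measure 115 mm over their backs; the gripper's body (75 mm by 178 mm) begins 61 mm behind the grasp point.
Start: joints at [-1.148, 0.423, 1.63, -0, 1.089, -0.019], TCP at [267.244, -564.965, 222.675] pointing down, gripper open.
Joint ranges: [-3, 3], [-0.9, 2.11], [0.09, 2.58], [-1.31, 4.45], [0.11, 2.69], [-2.54, 2.54]. Speed limits (rad/s): [2.39, 2.39, 3.01, 3.14, 3.14, 3.14].

### API

Orientations are given as a rotation vector (axis times angle).
In Python, from workcell import ctrl, eyes gives the robot as it stands.
- The arm moves only by the tool move_arm, never from a script. Its argument "deltas" is a list of rows, each a list of 6 numbers: the shift along the tool's x, y, z in mm, then the turn, a rotation vector about the tool's x, y, z in rad. A call has 1 to 5 rows; each row shifts and turns the pose as measured when the row begins, along the tool's axes as they then stand; what a row does not reach is not made up. A row lasts 1/12 s, in which the tool goes at most 41.7 mm and 7.16 degrees, less where a joint would pass 70% of its speed; a pose out of reach is approached as far as the arm can. A call is refused whole if a number of a shift passes 41.7 or a number of a turn 0.125, either way. A call with a gripper value outside its range is refused whole. "hand" is the closure, from -1 (fully open) to 1 (shut), set as the call begins (left out, the last holds). The fingers move at their own pace and stop on an object; the grip force is fixed at half the most. Time passes only in rows, so rows that do not move let the fingers close. It gives the time, the measured TCP pose, the force and the opening at its end, in the units of the state.
- ctrl.get_obs(): the state, without advancing time (a new reading comes with each control period).
- eyes.get_image(name): name is "scene" or "top"; returns a dict with "frame" (400x640x3 uint8, red, green, blue), "range_z" (400x640 float32, mm along the optical axis (not along the pixel's ray), 0 where there is no reading), "fx", "fy", "cx", "cy" (pixels), "cam_to_world" (4x4, takes a point from camera to world coordinates). Camera axes: x right, y down, z forward; pixel columns grow to the right and rows downward; lengths in mm; the calibration is good to about 2 mm. A picture is of the moment at which its call begins.
- ctrl.close_job(): hands the job in, once; it reports no verdict.
The state is a dict: "t": time; "qpos": joint angles; "qvel": joint speeds; "joint_torque": joint torques, N m; "ee_pos": TCP position; "orientation": TCP orientation; "ft_force": force on the tool from outside, world axes, zero at the start; "moment": the same for the moment, N m; "width": finger opening in mm.
Only numpy, scipy, OpenCV 4.12 (cv2) and the standard library are available. Lean on these libraries where they do the work, as an engineer would, in place of code of your own. Each camera call takes 0.05 s, during which the arm holds its last target.

## Working session

There is one attempt and no reset: what is moved stays moved. The work goes in short steps, Python scripts to look and compute and a tool call to move; the robot and the scene stay as the last step left them, time stands still between calls to the robot, and variables do not carry over. Pictures are saved under pics/ and viewed, and the job is handed in when it is done.

Besides the shell and the picture viewer there is one more tool, called as name(argument=value, ...), one argument or row to a line, values as JSON. move_arm: Moves the arm, as the interface text tells. Its arguments: {"type":"object","properties":{"deltas":{"type":"array"},"hand":{"type":"number"}},"required":["deltas"]}

```bash
mkdir -p pics; ls; python3 - <<'E'
from workcell import ctrl, eyes
import cv2,numpy as np
o=ctrl.get_obs();print({k:np.round(v,3).tolist() for k,v in o.items()})
for n in("scene","top"):
    d=eyes.get_image(n);cv2.imwrite(f"pics/{n}0.png",d["frame"][...,::-1]);np.savez(f"{n}0.npz",**d)
    print(n,d["fx"],d["cx"],d["cy"],np.round(d["cam_to_world"],3).tolist())
E
```

```text
pics
{'t': 0.0, 'qpos': [-1.148, 0.424, 1.631, -0.0, 1.089, -0.019], 'qvel': [0.002, 0.001, -0.0, -0.0, 0.001, 0.001], 'joint_torque': [0.001, -54.462, -27.366, 0.064, 0.023, -0.0], 'ee_pos': [267.01, -564.484, 221.909], 'orientation': [-3.064, -0.688, 0.001], 'ft_force': [0.419, 0.611, 0.655], 'moment': [-0.061, -0.022, 0.019], 'width': 87.87}
scene 424.8587812097592 314.43132087726815 196.79054952330014 [[-0.707, 0.547, -0.448, 1126.71], [0.707, 0.552, -0.442, 562.138], [0.005, -0.63, -0.777, 1129.327], [0.0, 0.0, 0.0, 1.0]]
top 512.9207002321592 312.2799067275106 205.05713876280834 [[0.002, -0.994, 0.107, 339.729], [-1.0, -0.001, 0.009, -11.477], [-0.009, -0.107, -0.994, 1891.077], [0.0, 0.0, 0.0, 1.0]]
```

View pics/scene0.png

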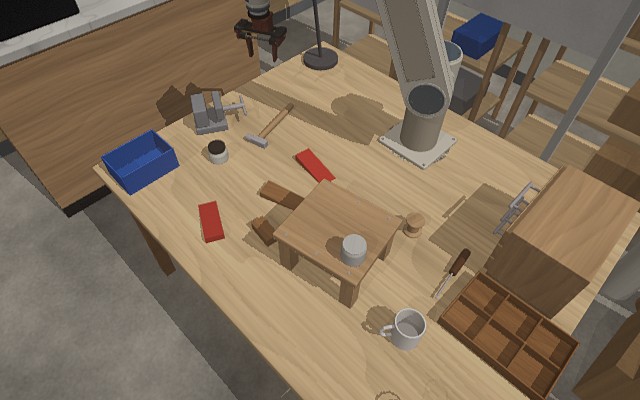

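View pics/top0.png

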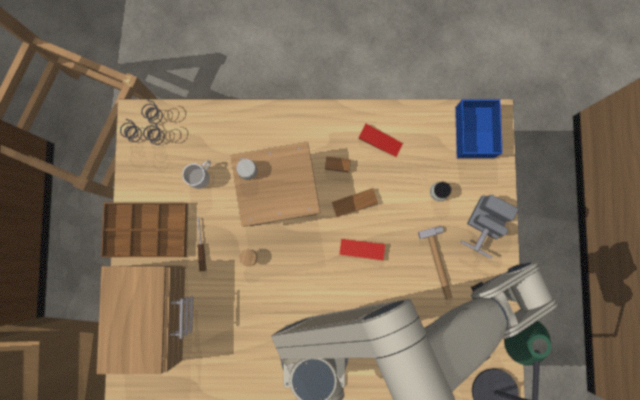

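The top view shows the stool at about (276,184), with its short-leg corner at lower right near (318,214). The brown wedge is at (355,202) and the offcut at (338,163). The red look-alikes are at (380,140) and (362,249). Next I'll measure with colour and depth.

```bash
cat > h.py <<'E'
import numpy as np,cv2
def cloud(d):
    z=d["range_z"].astype(float);v,u=np.mgrid[:400,:640]
    P=np.stack([(u-d["cx"])/d["fx"]*z,(v-d["cy"])/d["fy"]*z,z,np.ones_like(z)],-1)
    return (P@d["cam_to_world"].T)[...,:3]
def ray(d,u,v,h):
    M=d["cam_to_world"];r=M[:3,:3]@np.array([(u-d["cx"])/d["fx"],(v-d["cy"])/d["fy"],1]);o=M[:3,3]
    return o+r*(h-o[2])/r[2]
E
python3 - <<'E'
from h import *
for n,(x0,y0,x1,y1) in {"top":(220,120,420,270),"scene":(180,130,420,310)}.items():
    d=dict(np.load(n+"0.npz"));P=cloud(d)
    im=d["frame"][y0:y1,x0:x1,::-1];cv2.imwrite(f"pics/{n}0z.png",cv2.resize(im,None,fx=3.3,fy=3.3,interpolation=cv2.INTER_CUBIC))
    g=np.abs(P[...,2]); print(n,"bench z",np.median(P[...,2][(g<15)]))
    m=(np.abs(P[...,2]-170)<8).astype(np.uint8)
    if n=="top": m[:, 340:]=0; m[260:]=0
    c,_=cv2.findContours(m,0,2);c=max(c,key=cv2.contourArea)
    pts=P[c[:,0,1],c[:,0,0]][:,:2].astype(np.float32)
    print("seat",cv2.minAreaRect(pts),cv2.boxPoints(cv2.minAreaRect(pts)))
    hsv=cv2.cvtColor(d["frame"],cv2.COLOR_RGB2HSV)
    if n=="top":
        for u,v in((338,163),(340,206),(355,202),(370,197),(380,185),(250,190)):print(u,v,hsv[v,u],P[v,u].round(1))
E
```

```text
top bench z -0.22956267701238176
seat ((598.39501953125, 132.1785888671875), (250.97918701171875, 269.935302734375), 9.76077651977539) [[451.84027  243.91762 ]
 [497.6037   -22.110159]
 [744.94977   20.43956 ]
 [699.18634  286.46735 ]]
338 163 [ 14 134 101] [695.2 -88.2  36.4]
340 206 [ 14 129  97] [540.2 -96.5   2.2]
355 202 [ 14 135 138] [ 553.3 -150.9   18.9]
370 197 [ 14 137 132] [ 571.5 -205.8   21.6]
380 185 [ 17  94 207] [ 6.192e+02 -2.457e+02 -1.000e-01]
250 190 [ 16 105 150] [575.9 215.1 174.6]
scene bench z 0.8086605481098559
seat ((600.2529296875, 134.68809509277344), (252.94142150878906, 270.1777648925781), 9.833158493041992) [[452.56973  246.19379 ]
 [498.7106   -20.014866]
 [747.93616   23.182404]
 [701.7953   289.39105 ]]
```

View pics/top0z.png

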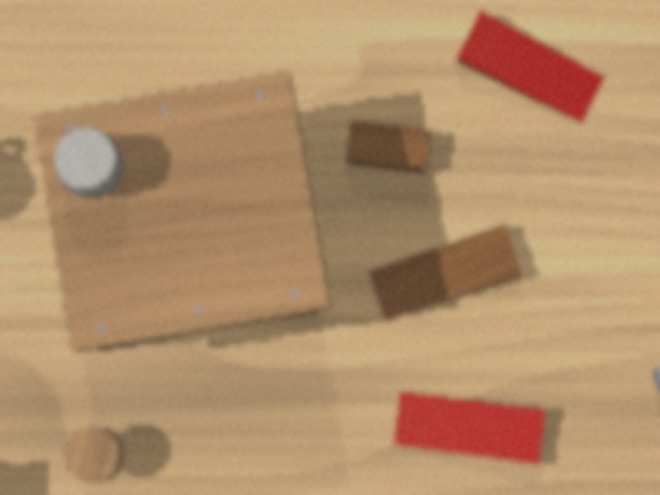

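View pics/scene0z.png

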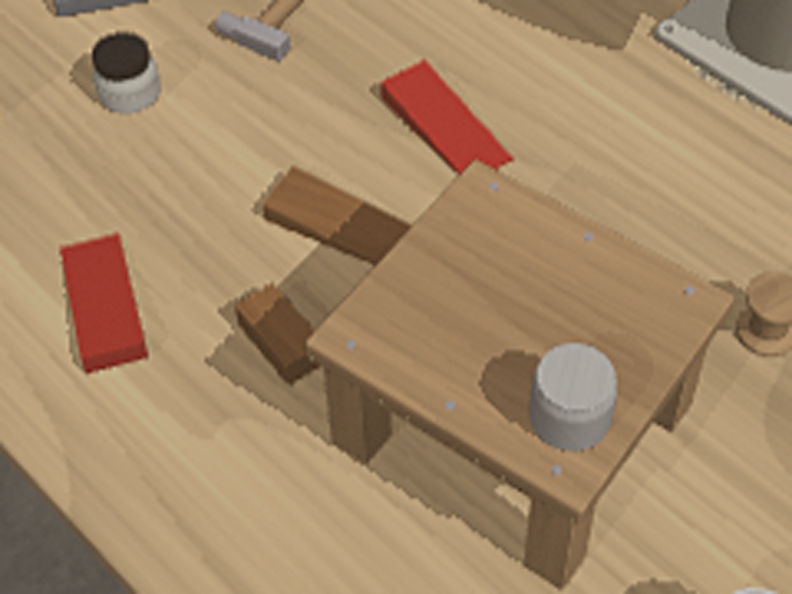

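```bash
cat >> h.py <<'E'
def wedge(d,c0=(555,-150),R=130,fname=None):
    P=cloud(d);hsv=cv2.cvtColor(d["frame"],cv2.COLOR_RGB2HSV)
    m=((hsv[...,1]>115)&(hsv[...,0]>8)&(hsv[...,2]<175)&(np.hypot(P[...,0]-c0[0],P[...,1]-c0[1])<R)&(P[...,2]<40)).astype(np.uint8)
    m=cv2.morphologyEx(m,cv2.MORPH_OPEN,np.ones((3,3)))
    n,l,s,c=cv2.connectedComponentsWithStats(m)
    out=[]
    for i in range(1,n):
        if s[i,4]<60: continue
        q=P[l==i]; 
        A=np.c_[q[:,:2],np.ones(len(q))];co=np.linalg.lstsq(A,q[:,2],rcond=None)[0]
        r=cv2.minAreaRect(q[:,:2].astype(np.float32))
        out.append((s[i,4],r,cv2.boxPoints(r).round(1).tolist(),"grad",co[:2].round(3),"dir down",np.degrees(np.arctan2(-co[1],-co[0])).round(1),"zc",np.median(q[:,2]).round(1)))
    return out,m
E
python3 - <<'E'
from h import *
for n in("top","scene"):
    d=dict(np.load(n+"0.npz"));o,m=wedge(d)
    print(n);[print(x) for x in o]
E
```

```text
top
(np.int32(652), ((554.40185546875, -149.59423828125), (60.8012580871582, 156.50253295898438), 17.995269775390625), [[501.29998779296875, -84.5999984741211], [549.7000122070312, -233.39999389648438], [607.5, -214.60000610351562], [559.0999755859375, -65.80000305175781]], 'grad', array([ 0.029, -0.145]), 'dir down', np.float64(101.2), 'zc', np.float64(14.0))
scene
(np.int32(653), ((556.9640502929688, -157.6187744140625), (63.841896057128906, 138.5076446533203), 18.350797653198242), [[504.8999938964844, -101.9000015258789], [548.5, -233.39999389648438], [609.0999755859375, -213.3000030517578], [565.5, -81.80000305175781]], 'grad', array([-0.024, -0.144]), 'dir down', np.float64(80.4), 'zc', np.float64(15.0))
```

```bash
cat >> h.py <<'E'
from scipy.spatial.transform import Rotation as Ro
def rel(target,yaw_deg=None):
    """target TCP world; yaw = desired world angle (mod 180) of tool y. prints shift in tool axes, rotvec in tool axes"""
    from workcell import ctrl
    o=ctrl.get_obs();R=Ro.from_rotvec(o["orientation"]);M=R.as_matrix();p=np.array(o["ee_pos"])
    print("t",round(float(o["t"]),2),"pos",p.round(1),"F",np.round(o["ft_force"],1),"w",np.round(o["width"],1),"xaxis deg",np.degrees(np.arctan2(M[1,0],M[0,0])).round(2),"yaxis deg",np.degrees(np.arctan2(M[1,1],M[0,1])).round(2),"z",M[:,2].round(3))
    print("shift tool",(M.T@(np.array(target)-p)).round(1))
    if yaw_deg is not None:
        ya=np.degrees(np.arctan2(M[1,1],M[0,1]));dl=(yaw_deg-ya+90)%180-90
        a=np.radians(ya+dl);y=np.array([np.cos(a),np.sin(a),0]);z=np.array([0,0,-1.]);x=np.cross(y,z)
        D=Ro.from_matrix(np.c_[x,y,z]);print("shift in final axes",(D.as_matrix().T@(np.array(target)-p)).round(1),"turn",(R.inv()*D).as_rotvec().round(3))
E
python3 - <<'E'
from h import *
rel((588.4,-254,200),18)
E
```

```text
t 0.1 pos [ 267.1 -564.5  222. ] F [-0.7 -0.1 -0.5] w 87.4 xaxis deg 25.32 yaxis deg -64.68 z [-0.001  0.001 -1.   ]
shift tool [ 423.3 -143.3   22.2]
shift in final axes [196.  401.6  22. ] turn [-1.000e-03 -1.000e-03 -1.443e+00]
```

move_arm(
  deltas=[
    [36,-12,0,0,0,0],
    [38,-13,0,0,0,0],
    [38,-13,0,0,0,0],
    [38,-13,0,0,0,0],
    [38,-13,0,0,0,0],
  ],
  hand=0.35,
)

```text
t: 0.52
ee_pos: [408.3, -427.1, 219.7]
orientation: [-3.067, -0.669, 0.005]
ft_force: [0.2, -0.6, 0.6]
width: 58.0
```

move_arm(
  deltas=[
    [38,-13,0,0,0,0],
    [38,-13,0,0,0,0],
    [38,-13,0,0,0,0],
    [38,-13,0,0,0,0],
    [38,-13,0,0,0,0],
  ],
)

```text
t: 0.93
ee_pos: [557.7, -281.3, 217.9]
orientation: [-3.066, -0.666, 0.008]
ft_force: [1.2, -0.1, 0.7]
width: 28.7
```

move_arm(
  deltas=[
    [0,0,0,0,0,-0.12],
    [0,0,0,0,0,-0.12],
    [0,0,0,0,0,-0.12],
    [0,0,0,0,0,-0.12],
    [0,0,0,0,0,-0.12],
  ],
)

```text
t: 1.35
ee_pos: [564.1, -271.4, 215.4]
orientation: [-2.71, -1.572, 0.005]
ft_force: [-0.6, -0.4, 0.4]
width: 28.3
```

move_arm(
  deltas=[
    [0,0,0,0,0,-0.12],
    [0,0,0,0,0,-0.12],
    [0,0,0,0,0,-0.12],
    [0,0,0,0,0,-0.12],
    [0,0,0,0,0,-0.12],
  ],
)

```text
t: 1.77
ee_pos: [562.9, -270.0, 212.9]
orientation: [-2.092, -2.325, 0.003]
ft_force: [-0.7, 0.5, -0.0]
width: 28.6
```

```bash
python3 - <<'E'
from h import *
rel((588.4,-254,120),18)
E
```

```text
t 1.77 pos [ 562.9 -270.   212.9] F [-0.7  0.5 -0. ] w 28.6 xaxis deg 96.02 yaxis deg 6.03 z [-0.012  0.008 -1.   ]
shift tool [12.3 28.  92.7]
shift in final axes [ 7.3 29.2 92.9] turn [-0.01  -0.01  -0.209]
```

move_arm(
  deltas=[
    [2,14,30,0,0,-0.1],
    [2,14,30,0,0,-0.1],
    [0,0,30,0,0,0],
    [0,0,0,0,0,0],
  ],
)

```text
t: 2.1
ee_pos: [590.7, -261.5, 121.5]
orientation: [-1.831, -2.541, -0.001]
ft_force: [-1.1, 0.8, -0.8]
width: 28.4
```

```bash
python3 - <<'E'
from h import *
rel((588.4,-254,60),18)
from workcell import eyes
for n in("top","scene"):
    d=eyes.get_image(n);cv2.imwrite(f"pics/{n}1.png",cv2.resize(d["frame"][100:300,200:500,::-1] if n=="top" else d["frame"][80:300,140:460,::-1],None,fx=2.4,fy=2.4));np.savez(f"{n}1.npz",**d)
E
```

```text
t 2.1 pos [ 590.7 -261.5  121.5] F [-1.1  0.8 -0.8] w 28.4 xaxis deg 108.44 yaxis deg 18.44 z [-0.008  0.006 -1.   ]
shift tool [ 7.3  0.5 61.5]
shift in final axes [ 7.9  0.1 61.5] turn [-0.006 -0.008  0.008]
```

View pics/top1.png

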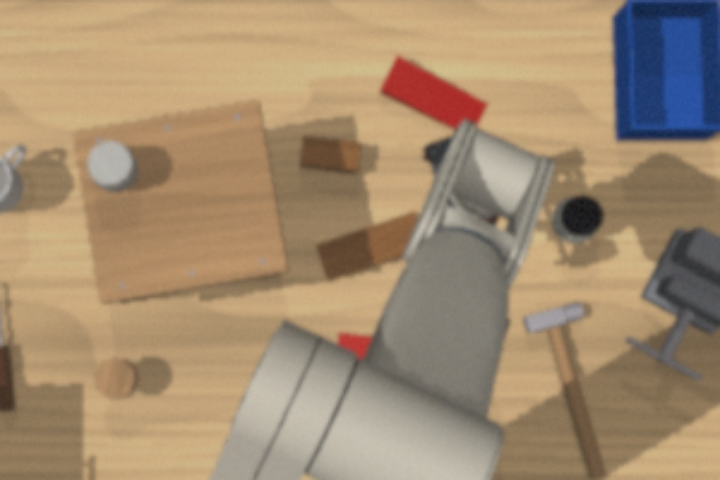

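View pics/scene1.png

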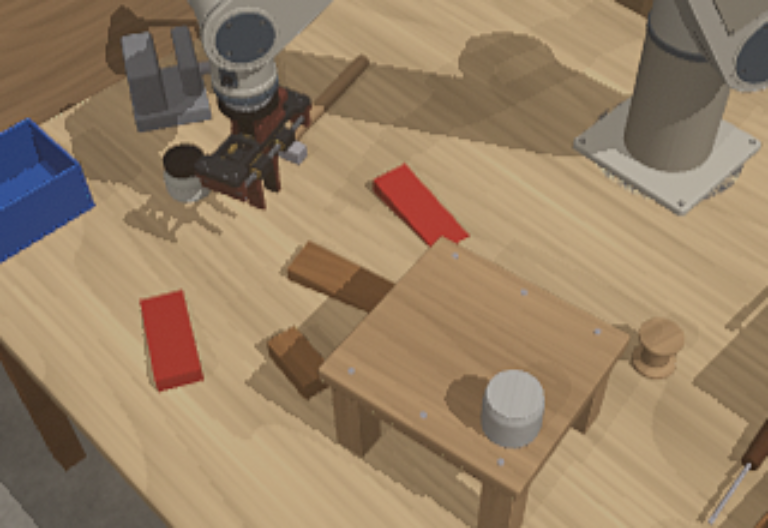

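The fingers are behind the blunt end in line with the wedge, and the space below them is clear. Now I'll descend.

move_arm(
  deltas=[
    [2,0,35,-0.006,-0.008,0.008],
    [2,0,35,0,0,0],
    [1,0,25,0,0,0],
    [0,0,8,0,0,0],
    [0,0,2,0,0,0],
  ],
)

```text
t: 2.62
ee_pos: [600.8, -263.2, 31.4]
orientation: [1.839, 2.515, 0.009]
ft_force: [-0.3, 0.2, 0.2]
width: 28.7
```

```bash
python3 - <<'E'
from h import *
rel((582.2,-235.2,8),18)
E
```

```text
t 2.62 pos [ 600.8 -263.2   31.4] F [-0.3  0.2  0.2] w 28.7 xaxis deg 107.65 yaxis deg 17.67 z [ 0.025 -0.011 -1.   ]
shift tool [32.8 -9.6 22.7]
shift in final axes [32.4 -9.  23.4] turn [ 0.02   0.018 -0.006]
```

move_arm(
  deltas=[
    [4,-4,8,0.01,0.009,-0.003],
    [4,-4,8,0.01,0.009,-0.003],
    [0,-1,4,0,0,0],
    [0,0,0,0,0,0],
  ],
)

```text
t: 2.95
ee_pos: [592.6, -260.3, 16.1]
orientation: [1.844, 2.537, 0.002]
ft_force: [0.7, 0.0, -0.1]
width: 28.6
```

```bash
python3 - <<'E'
from h import *
rel((582.2,-235.2,8),18)
E
```

```text
t 2.95 pos [ 592.6 -260.3   16.1] F [ 0.7  0.  -0.1] w 28.6 xaxis deg 107.97 yaxis deg 17.97 z [ 0.005 -0.002 -1.   ]
shift tool [27.1 -2.2  8. ]
shift in final axes [27.1 -2.1  8.1] turn [ 0.004  0.004 -0.001]
```

move_arm(
  deltas=[
    [5,-1,4,0.002,0.002,0],
    [7,-1,3,0.002,0.002,0],
    [7,0,2,0,0,0],
    [3,0,0,0,0,0],
    [0,0,0,0,0,0],
  ],
)

```text
t: 3.37
ee_pos: [584.1, -238.5, 8.3]
orientation: [1.847, 2.539, 0.001]
ft_force: [-0.4, -0.6, -0.5]
width: 28.1
```

```bash
python3 - <<'E'
from h import *
rel((582.2,-235.2,8),18)
E
```

```text
t 3.37 pos [ 584.1 -238.5    8.3] F [-0.4 -0.6 -0.5] w 28.1 xaxis deg 107.94 yaxis deg 17.94 z [ 0.002 -0.001 -1.   ]
shift tool [ 3.7 -0.8  0.3]
shift in final axes [ 3.7 -0.8  0.3] turn [ 0.002  0.001 -0.001]
```

move_arm(
  deltas=[
    [5,-1,0,0,0,0],
    [7,-1,0,0,0,0.015],
    [7,-2,0,0,0,0.02],
    [7,-2,0,0,0,0.02],
    [5,-1,0,0,0,0.015],
  ],
)

```text
t: 3.78
ee_pos: [568.2, -209.0, 8.7]
orientation: [1.939, 2.466, 0.002]
ft_force: [0.5, -0.0, -0.9]
width: 28.5
```

```bash
python3 - <<'E'
from h import *
rel((559.5,-188.2,8),9.8)
E
```

```text
t 3.78 pos [ 568.2 -209.     8.7] F [ 0.5 -0.  -0.9] w 28.5 xaxis deg 103.63 yaxis deg 13.63 z [ 0.004 -0.002 -1.   ]
shift tool [22.3 -3.5  0.7]
shift in final axes [22.  -5.   0.7] turn [0.004 0.003 0.067]
```

move_arm(
  deltas=[
    [6,-1,0.3,0.002,0.002,0.018],
    [6,-1.5,0.3,0.002,0.001,0.018],
    [5,-1.5,0,0,0,0.018],
    [3,-1,0,0,0,0.012],
    [0,0,0,0,0,0],
  ],
)

```text
t: 4.2
ee_pos: [558.1, -187.8, 8.9]
orientation: [2.029, 2.398, -0.0]
ft_force: [-0.7, 0.5, 0.1]
width: 28.5
```

```bash
python3 - <<'E'
from h import *
rel((559.5,-188.2,8),9.8)
from workcell import eyes
for n in("top","scene"):
    d=eyes.get_image(n);np.savez(f"{n}2.npz",**d);cv2.imwrite(f"pics/{n}2.png",cv2.resize(d["frame"][100:300,200:500,::-1] if n=="top" else d["frame"][80:300,140:460,::-1],None,fx=2.4,fy=2.4))
    print(n);[print(x) for x in wedge(d,(545,-110),130)[0]]
E
```

```text
t 4.2 pos [ 558.1 -187.8    8.9] F [-0.7  0.5  0.1] w 28.5 xaxis deg 99.51 yaxis deg 9.51 z [ 0. -0. -1.]
shift tool [-0.7  1.3  0.9]
shift in final axes [-0.7  1.3  0.9] turn [ 0.     0.    -0.005]
top
(np.int32(355), ((539.10302734375, -76.55332946777344), (54.695594787597656, 111.62815856933594), 7.345504283905029), [[504.79998779296875, -24.700000762939453], [519.0999755859375, -135.39999389648438], [573.4000244140625, -128.39999389648438], [559.0999755859375, -17.700000762939453]], 'grad', array([-0.01 , -0.161]), 'dir down', np.float64(86.5), 'zc', np.float64(9.9))
scene
(np.int32(449), ((552.1890258789062, -139.56930541992188), (62.04106140136719, 104.67134094238281), 11.040473937988281), [[511.70001220703125, -94.0999984741211], [531.7999877929688, -196.89999389648438], [592.7000122070312, -185.0], [572.5999755859375, -82.30000305175781]], 'grad', array([-0.074, -0.135]), 'dir down', np.float64(61.2), 'zc', np.float64(19.3))
```

View pics/top2.png

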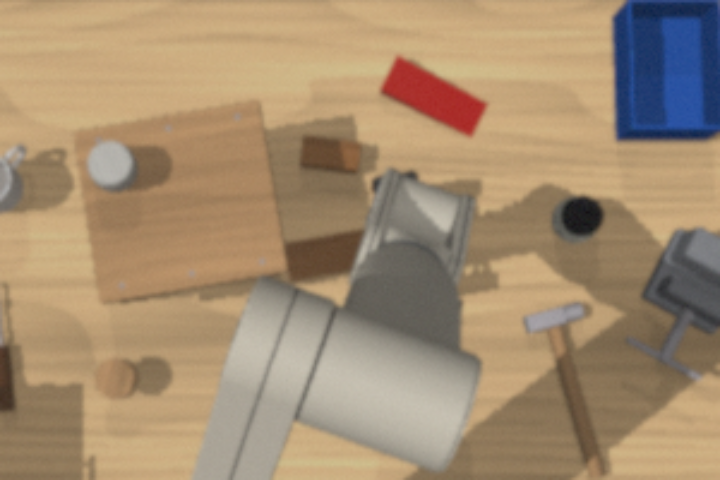

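View pics/scene2.png

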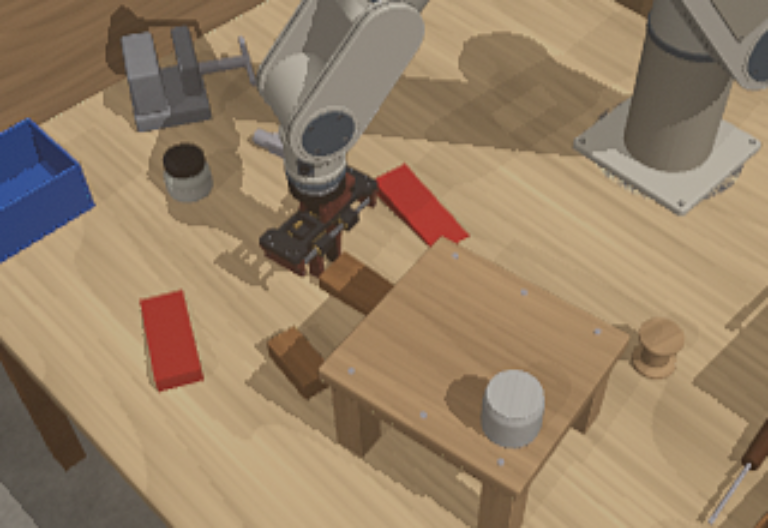

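move_arm(
  deltas=[
    [6,0,0.2,0,0,-0.003],
    [7,0,0.2,0,0,0],
    [7,0,0,0,0,0],
    [7,0,0,0,0,0],
    [7,0,0,0,0,0],
  ],
)

```text
t: 4.72
ee_pos: [553.6, -154.0, 8.9]
orientation: [2.024, 2.398, 0.001]
ft_force: [0.6, -0.6, 0.5]
width: 28.5
```

```bash
python3 - <<'E'
from h import *
rel((548.3,-129.1,8),9.8)
E
```

```text
t 4.72 pos [ 553.6 -154.     8.9] F [ 0.6 -0.6  0.5] w 28.5 xaxis deg 99.66 yaxis deg 9.66 z [ 0.003 -0.002 -1.   ]
shift tool [25.4 -1.   0.8]
shift in final axes [25.4 -1.   0.9] turn [ 0.003  0.002 -0.002]
```

move_arm(
  deltas=[
    [5,0,0.4,0.001,0.001,0],
    [5,0,0.2,0,0,0],
    [4,0,0,0,0,0],
    [2,0,0,0,0,0],
    [0,0,0,0,0,0],
  ],
)

```text
t: 5.13
ee_pos: [550.2, -134.2, 8.2]
orientation: [2.022, 2.402, 0.001]
ft_force: [0.7, -0.6, -0.0]
width: 28.6
```

```bash
python3 - <<'E'
from h import *
rel((548.3,-129.1,8),9.8)
from workcell import eyes
for n in("top","scene"):
    d=eyes.get_image(n);np.savez(f"{n}3.npz",**d);cv2.imwrite(f"pics/{n}3.png",cv2.resize(d["frame"][100:300,200:500,::-1] if n=="top" else d["frame"][80:300,140:460,::-1],None,fx=2.4,fy=2.4))
    print(n);[print(x) for x in wedge(d,(545,-90),100)[0]]
E
```

```text
t 5.13 pos [ 550.2 -134.2    8.2] F [ 0.7 -0.6 -0. ] w 28.6 xaxis deg 99.81 yaxis deg 9.81 z [ 0.001 -0.001 -1.   ]
shift tool [ 5.3 -1.   0.2]
shift in final axes [ 5.3 -1.   0.2] turn [0.001 0.001 0.   ]
top
(np.int32(144), ((536.0543212890625, -46.30280303955078), (48.389888763427734, 50.12385559082031), 11.446691513061523), [[507.3999938964844, -26.5], [517.2999877929688, -75.69999694824219], [564.7000122070312, -66.0999984741211], [554.7999877929688, -16.899999618530273]], 'grad', array([ 0.041, -0.079]), 'dir down', np.float64(117.6), 'zc', np.float64(13.5))
scene
(np.int32(197), ((546.4881591796875, -104.447998046875), (60.49052047729492, 39.51104736328125), 7.354417324066162), [[514.0, -88.69999694824219], [519.0, -127.9000015258789], [579.0, -120.19999694824219], [574.0, -81.0]], 'grad', array([-0.106, -0.119]), 'dir down', np.float64(48.2), 'zc', np.float64(23.0))
```

View pics/top3.png

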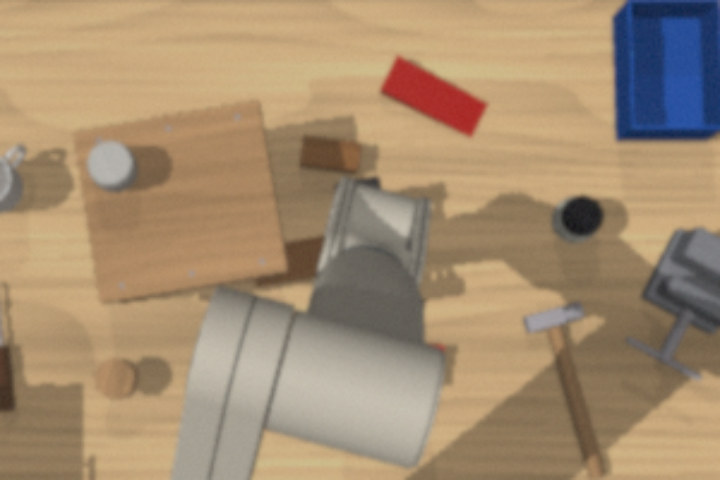

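View pics/scene3.png

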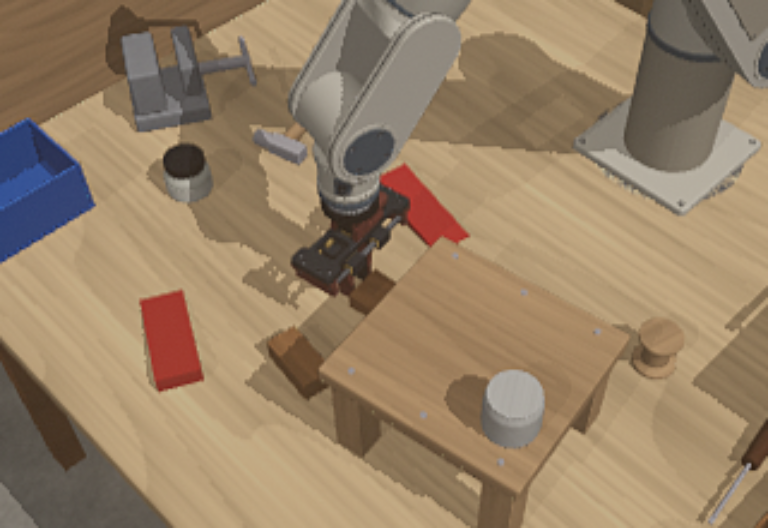

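The wedge is in line with the foot to within about 2 mm, with about 5 mm still to go. I'll creep in now and watch the force.

move_arm(
  deltas=[
    [1.5,0,0,0,0,0],
    [1.5,0,0,0,0,0],
    [1.5,0,0,0,0,0],
  ],
)

```text
t: 5.48
ee_pos: [549.6, -130.7, 8.2]
orientation: [2.024, 2.4, 0.001]
ft_force: [-0.5, -0.9, 0.4]
width: 28.3
```

move_arm(
  deltas=[
    [1.5,0,0,0,0,0],
    [1,0,0,0,0,0],
  ],
)

```text
t: 5.65
ee_pos: [549.2, -128.3, 8.2]
orientation: [2.024, 2.4, 0.001]
ft_force: [0.3, -1.7, 0.2]
width: 28.7
```

move_arm(
  deltas=[
    [1,0,0,0,0,0],
    [0.5,0,0,0,0,0],
  ],
)

```text
t: 5.82
ee_pos: [549.3, -127.5, 8.2]
orientation: [2.023, 2.399, 0.0]
ft_force: [0.7, -6.0, -1.7]
width: 28.6
```

move_arm(
  deltas=[
    [1,0,0,0,0,0],
  ],
)

```text
t: 5.9
ee_pos: [549.5, -127.2, 8.3]
orientation: [2.021, 2.399, -0.0]
ft_force: [0.7, -7.9, -1.2]
width: 28.4
```

move_arm(
  deltas=[
    [1,0,0,0,0,0],
  ],
)

```text
t: 5.98
ee_pos: [549.6, -127.1, 8.3]
orientation: [2.019, 2.399, -0.001]
ft_force: [0.2, -8.4, -1.4]
width: 28.4
```

The push reads about 8 N, so the wedge is seated. I'll back off and look.

move_arm(
  deltas=[
    [-3,0,0,0,0,0],
    [-8,0,0,0,0,0],
    [-12,0,0,0,0,0],
    [-15,0,0,0,0,0],
    [-15,0,0,0,0,0],
  ],
)

```text
t: 6.4
ee_pos: [558.0, -180.3, 8.2]
orientation: [2.018, 2.404, -0.002]
ft_force: [0.4, -0.0, -0.2]
width: 28.7
```

move_arm(
  deltas=[
    [-10,0,-25,0,0,0],
    [-10,0,-40,0,0,0],
    [-5,0,-41,0,0,0],
    [0,0,-41,0,0,0],
    [0,0,-41,0,0,0],
  ],
  hand=1,
)

```text
t: 6.82
ee_pos: [557.2, -213.4, 192.8]
orientation: [-2.018, -2.388, 0.011]
ft_force: [0.5, -0.3, 0.4]
width: 0.9
```

```bash
python3 - <<'E'
from h import *
rel((523.6,13.7,230),9.8)
from workcell import eyes
for n in("top","scene"):
    d=eyes.get_image(n);np.savez(f"{n}4.npz",**d);cv2.imwrite(f"pics/{n}4.png",cv2.resize(d["frame"][100:300,200:500,::-1] if n=="top" else d["frame"][80:300,140:460,::-1],None,fx=2.4,fy=2.4))
    print(n);[print(x) for x in wedge(d,(545,-90),100)[0]]
    for k in "04":
        d=dict(np.load(n+k+".npz"));P=cloud(d);m=(np.abs(P[...,2]-170)<8).astype(np.uint8);m[:, 340 if n=="top" else 420:]=0;m[230 if n=="top" else 330:]=0
        m=cv2.morphologyEx(m,cv2.MORPH_OPEN,np.ones((3,3)))
        c,_=cv2.findContours(m,0,2);c=max(c,key=cv2.contourArea);pts=P[c[:,0,1],c[:,0,0]][:,:2].astype(np.float32)
        mm=np.zeros_like(m);cv2.drawContours(mm,[c],-1,1,-1);q=P[(mm>0)&(m>0)];co=np.linalg.lstsq(np.c_[q[:,:2]-[599,133],np.ones(len(q))],q[:,2],rcond=None)[0]
        print(k,"seat",cv2.minAreaRect(pts),"plane mm/100mm",(co[:2]*100).round(2),co[2].round(1))
E
```

```text
t 6.82 pos [ 557.2 -213.4  192.8] F [ 0.5 -0.3  0.4] w 0.9 xaxis deg 99.61 yaxis deg 9.61 z [-0.016  0.005 -1.   ]
shift tool [229.8   4.2 -35.6]
shift in final axes [229.5   5.5 -37.2] turn [-0.015 -0.007 -0.003]
top
(np.int32(388), ((536.9165649414062, -62.374366760253906), (55.64815902709961, 105.00965118408203), 10.177855491638184), [[500.29998779296875, -15.600000381469727], [518.7999877929688, -119.0], [573.5999755859375, -109.0999984741211], [555.0, -5.800000190734863]], 'grad', array([ 0.017, -0.156]), 'dir down', np.float64(96.1), 'zc', np.float64(16.7))
0 seat ((598.4820556640625, 132.049560546875), (250.73074340820312, 269.60302734375), 9.72534465789795) plane mm/100mm [-0.06 -0.05] 169.6
4 seat ((598.366455078125, 132.21267700195312), (250.2532196044922, 269.9201354980469), 9.794734954833984) plane mm/100mm [-0.01  0.03] 169.5
scene
(np.int32(157), ((545.7828979492188, -99.29719543457031), (62.32850646972656, 31.747241973876953), 8.407068252563477), [[512.5999755859375, -88.19999694824219], [517.2999877929688, -119.5999984741211], [578.9000244140625, -110.4000015258789], [574.2999877929688, -79.0]], 'grad', array([-0.119, -0.02 ]), 'dir down', np.float64(9.5), 'zc', np.float64(23.6))
0 seat ((600.2529296875, 134.68809509277344), (252.94142150878906, 270.1777648925781), 9.833158493041992) plane mm/100mm [-0.12 -0.1 ] 170.2
4 seat ((600.2267456054688, 134.34811401367188), (252.5437469482422, 270.4796142578125), 10.022234916687012) plane mm/100mm [-0.18 -0.09] 170.3
```

View pics/top4.png

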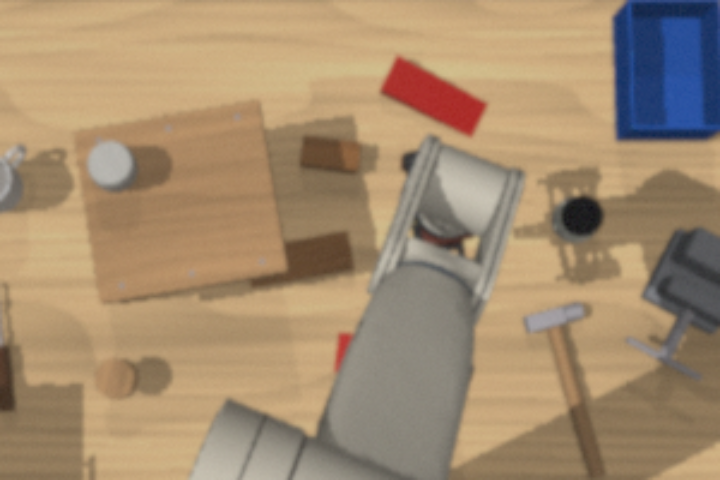

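View pics/scene4.png

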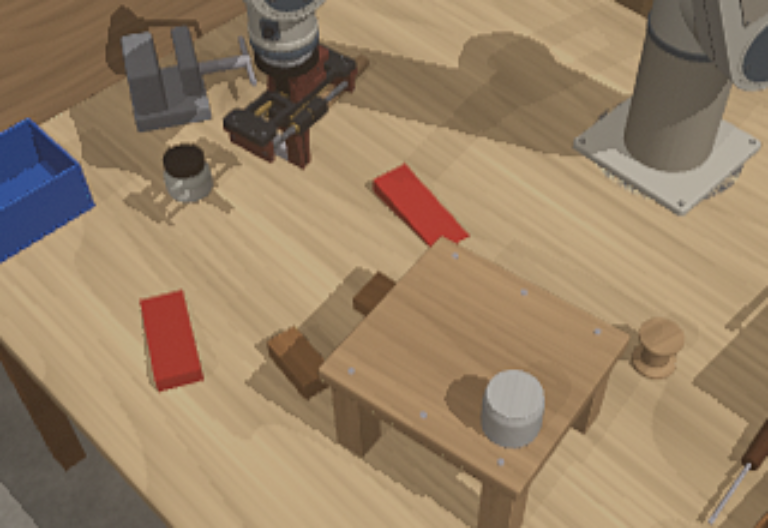

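The top view shows the wedge under the corner (right edge at about x=350 in the crop) and the stool unmoved and level. Next I'll go over the corner with the fingers shut and press.

move_arm(
  deltas=[
    [0,0,-25,-0.008,-0.004,0],
    [15,0,-15,-0.005,-0.003,0],
    [38,0,0,0,0,0],
    [38,0,0,0,0,0],
    [38,1,0,0,0,0],
  ],
)

```text
t: 7.33
ee_pos: [543.7, -96.4, 241.2]
orientation: [2.03, 2.372, 0.009]
ft_force: [0.5, 1.0, 0.2]
width: 0.5
```

move_arm(
  deltas=[
    [38,1,0,0,0,0],
    [38,1,0,0,0,0],
    [20,1,0,0,0,0],
    [0,0,0,0,0,0],
  ],
)

```text
t: 7.67
ee_pos: [529.8, 4.1, 238.9]
orientation: [2.032, 2.374, 0.009]
ft_force: [-0.6, -0.6, -0.4]
width: 0.5
```

```bash
python3 - <<'E'
from h import *
rel((523.6,13.7,175),9.8)
E
```

```text
t 7.67 pos [529.8   4.1 238.9] F [-0.6 -0.6 -0.4] w 0.5 xaxis deg 98.89 yaxis deg 8.89 z [ 0.017 -0.006 -1.   ]
shift tool [11.  -5.6 63.7]
shift in final axes [10.5 -4.5 63.9] turn [ 0.015  0.009 -0.016]
```

move_arm(
  deltas=[
    [5,-2,15,0.008,0.005,-0.008],
    [4,-2,15,0.006,0.004,-0.006],
    [2,0,12,0,0,0],
    [0,0,5,0,0,0],
    [0,0,0,0,0,0],
  ],
)

```text
t: 8.08
ee_pos: [524.6, 10.3, 185.9]
orientation: [-2.023, -2.401, 0.001]
ft_force: [0.0, 1.3, 0.0]
width: 0.4
```

```bash
python3 - <<'E'
from h import *
rel((523.6,13.7,172),9.8)
E
```

```text
t 8.08 pos [524.6  10.3 185.9] F [0.  1.3 0. ] w 0.4 xaxis deg 99.76 yaxis deg 9.76 z [-0.002  0.    -1.   ]
shift tool [ 3.5 -0.4 13.9]
shift in final axes [ 3.5 -0.4 13.9] turn [-0.002 -0.001 -0.001]
```

move_arm(
  deltas=[
    [2,0,4,0,0,0],
    [2,0,4,0,0,0],
    [0,0,3,0,0,0],
    [0,0,2,0,0,0],
    [0,0,0,0,0,0],
  ],
)

```text
t: 8.5
ee_pos: [524.4, 11.5, 170.9]
orientation: [-2.027, -2.397, 0.003]
ft_force: [-0.1, 0.0, 1.0]
width: 0.0
```

move_arm(
  deltas=[
    [0,0,1.5,0,0,0],
  ],
)

```text
t: 8.58
ee_pos: [524.8, 11.5, 170.1]
orientation: [-2.028, -2.397, 0.002]
ft_force: [-7.4, 0.9, 26.2]
width: 0.4
```

move_arm(
  deltas=[
    [0,0,1,0,0,0],
  ],
)

```text
t: 8.67
ee_pos: [524.8, 11.5, 170.3]
orientation: [-2.027, -2.397, 0.002]
ft_force: [-6.1, 0.0, 13.0]
width: 0.8
```

move_arm(
  deltas=[
    [0,0,0.6,0,0,0],
    [0,0,0.6,0,0,0],
  ],
)

```text
t: 8.83
ee_pos: [525.3, 11.6, 170.4]
orientation: [-2.028, -2.399, -0.0]
ft_force: [0.2, -0.9, 0.5]
width: 0.6
```

move_arm(
  deltas=[
    [0,0,0.6,0,0,0],
    [0,0,0.6,0,0,0],
  ],
)

```text
t: 9.0
ee_pos: [525.4, 11.6, 170.3]
orientation: [2.028, 2.399, 0.0]
ft_force: [-4.0, -0.9, 7.5]
width: 0.4
```

```bash
python3 - <<'E'
from h import *
rel((523.6,13.7,172),9.8)
E
```

```text
t 9.0 pos [525.4  11.6 170.3] F [-4.  -0.9  7.5] w 0.4 xaxis deg 99.6 yaxis deg 9.6 z [ 0.  0. -1.]
shift tool [ 2.4 -1.4 -1.7]
shift in final axes [ 2.4 -1.4 -1.7] turn [ 0.    -0.    -0.003]
```

move_arm(
  deltas=[
    [0,-0.2,0.7,0,0,0],
    [0,-0.2,0.7,0,0,0],
    [0,-0.2,0.7,0,0,0],
  ],
)

```text
t: 9.25
ee_pos: [525.4, 11.6, 170.4]
orientation: [2.026, 2.399, 0.002]
ft_force: [-2.8, 0.3, 7.2]
width: 0.4
```

move_arm(
  deltas=[
    [0,-0.1,0.7,0,0,0],
    [0,-0.1,0.7,0,0,0],
    [0,-0.1,0.7,0,0,0],
  ],
)

```text
t: 9.5
ee_pos: [525.4, 11.6, 170.3]
orientation: [2.025, 2.398, 0.003]
ft_force: [-2.8, 0.0, 7.4]
width: 0.3
```

```bash
cat >> h.py <<'E'
def seat(d,n):
    P=cloud(d);m=(np.abs(P[...,2]-170)<8).astype(np.uint8);m[:, 340 if n=="top" else 420:]=0;m[230 if n=="top" else 330:]=0
    m=cv2.morphologyEx(m,cv2.MORPH_OPEN,np.ones((3,3)))
    c,_=cv2.findContours(m,0,2);c=max(c,key=cv2.contourArea);pts=P[c[:,0,1],c[:,0,0]][:,:2].astype(np.float32)
    mm=np.zeros_like(m);cv2.drawContours(mm,[c],-1,1,-1);q=P[(mm>0)&(m>0)];co=np.linalg.lstsq(np.c_[q[:,:2]-[599,133],np.ones(len(q))],q[:,2],rcond=None)[0]
    return cv2.minAreaRect(pts),"plane mm/100mm",(co[:2]*100).round(2),co[2].round(1)
E
python3 - <<'E'
from h import *
from workcell import eyes
rel((523.6,13.7,172),9.8)
d=eyes.get_image("scene");print(seat(d,"scene"))
cv2.imwrite("pics/scene5.png",cv2.resize(d["frame"][80:300,140:460,::-1],None,fx=2.4,fy=2.4))
rel((523.6,13.7,172),9.8)
E
```

```text
t 9.5 pos [525.4  11.6 170.3] F [-2.8  0.   7.4] w 0.3 xaxis deg 99.65 yaxis deg 9.65 z [ 0.003 -0.    -1.   ]
shift tool [ 2.4 -1.4 -1.7]
shift in final axes [ 2.4 -1.4 -1.7] turn [ 0.003  0.001 -0.003]
(((600.3597412109375, 134.87860107421875), (253.33128356933594, 269.55401611328125), 9.920877456665039), 'plane mm/100mm', array([-0.14, -0.13]), np.float64(170.3))
t 9.55 pos [525.4  11.6 170.3] F [-2.5 -0.8  7.5] w 0.4 xaxis deg 99.64 yaxis deg 9.64 z [ 0.003 -0.    -1.   ]
shift tool [ 2.4 -1.4 -1.7]
shift in final axes [ 2.4 -1.4 -1.7] turn [ 0.003  0.001 -0.003]
```

View pics/scene5.png

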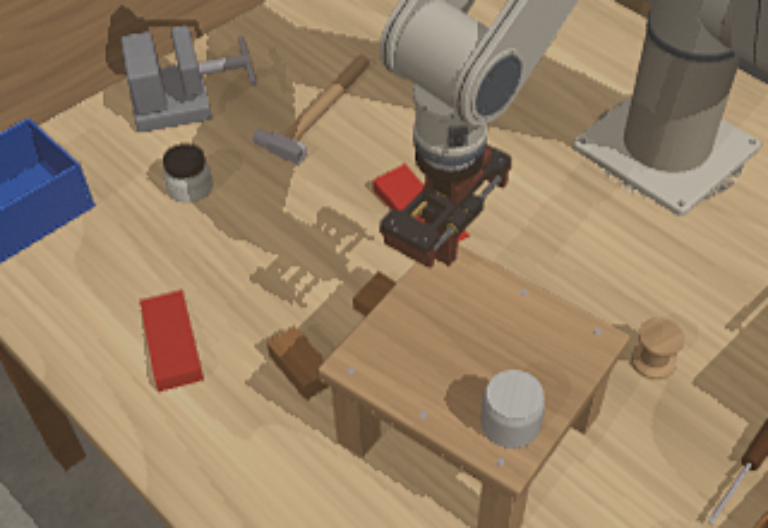

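With a steady 7.5 N on the corner, the seat plane hasn't changed and the tip stays at z 170.3. I'll lift away, check again and hand in.

move_arm(
  deltas=[
    [0,0,-4,0,0,0],
    [0,0,-15,0,0,0],
    [0,0,-30,0,0,0],
    [-20,0,-25,0,0,0],
    [-38,0,0,0,0,0],
  ],
)

```text
t: 9.97
ee_pos: [533.5, -42.4, 246.3]
orientation: [-2.019, -2.406, -0.001]
ft_force: [2.2, -0.0, -0.0]
width: 0.2
```

move_arm(
  deltas=[
    [-38,0,0,0,0,0],
    [-38,0,0,0,0,0],
    [-38,0,0,0,0,0],
    [-20,0,0,0,0,0],
    [0,0,0,0,0,0],
  ],
)

```text
t: 10.38
ee_pos: [560.6, -184.5, 251.0]
orientation: [2.012, 2.401, 0.006]
ft_force: [-0.1, 0.2, -0.2]
width: 0.5
```

```bash
python3 - <<'E'
from h import *
from workcell import eyes
rel((523.6,13.7,172),9.8)
for n in("top","scene"):
    d=eyes.get_image(n);print(n,seat(d,n));[print(x[:3]) for x in wedge(d,(545,-90),100)[0]]
    cv2.imwrite(f"pics/{n}6.png",cv2.resize(d["frame"][100:300,200:500,::-1] if n=="top" else d["frame"][80:300,140:460,::-1],None,fx=2.4,fy=2.4))
E
```

```text
t 10.38 pos [ 560.6 -184.5  251. ] F [-0.1  0.2 -0.2] w 0.5 xaxis deg 100.05 yaxis deg 10.05 z [ 0.009 -0.003 -1.   ]
shift tool [202.   -2.5  78. ]
shift in final axes [201.6  -2.7  79. ] turn [0.009 0.005 0.004]
top (((598.1798706054688, 132.39987182617188), (249.82940673828125, 270.133544921875), 9.806357383728027), 'plane mm/100mm', array([-0.01,  0.12]), np.float64(169.6))
(np.int32(353), ((537.6326293945312, -65.77973937988281), (55.632572174072266, 96.18531036376953), 9.616969108581543), [[502.20001220703125, -23.0], [518.2000122070312, -117.80000305175781], [573.0999755859375, -108.5], [557.0, -13.699999809265137]])
scene (((600.3571166992188, 134.47946166992188), (252.07208251953125, 271.1202087402344), 9.794648170471191), 'plane mm/100mm', array([-0.22, -0.18]), np.float64(170.3))
(np.int32(144), ((546.9470825195312, -99.20841979980469), (58.2081298828125, 31.006710052490234), 8.225418090820312), [[515.9000244140625, -88.0], [520.4000244140625, -118.69999694824219], [578.0, -110.4000015258789], [573.5, -79.69999694824219]])
```

View pics/top6.png

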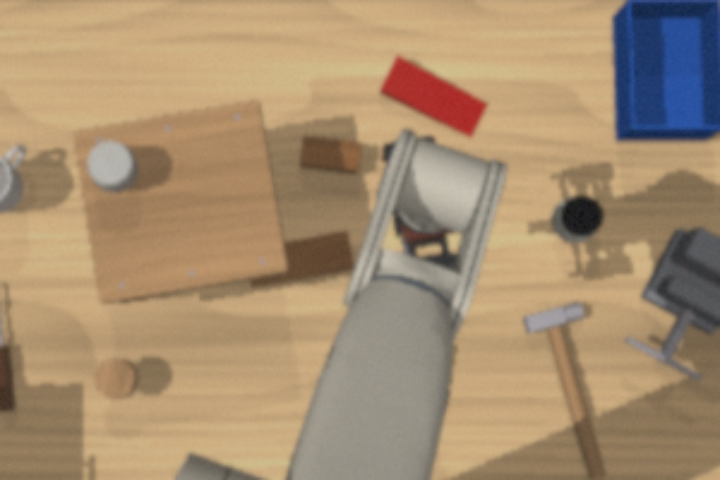

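The wedge and stool haven't moved, and the arm is touching nothing.

```bash
python3 -c "
from workcell import ctrl
print(ctrl.close_job())"
```

```text
the job is handed in; nothing more can be done
None
```

I pushed the wooden wedge thin end first under the short foot with the outside of the fingers. I stopped when the push reached about 8.4 N, with the thin end roughly 47 mm past the leg's outer face. I then pressed on the seat corner with the shut fingertips and handed the job in at 10.4 s of the 54 s.

- **Press check:** under a steady 7.5 N or so the fingertips stayed at z = 170.3 mm, and the fitted seat plane stayed level to within about 0.15 mm per 100 mm.
- **After lifting off:** the stool's pose matched the start to within about 0.5 mm, and the wedge had not moved beyond measuring noise. The other things looked untouched in the last top view. The red wedge on the robot's side was hidden by the arm there, but it was in place in the earlier views.
- **Over the suggested force:** the first touch on the seat corner briefly read 26 N instead of 5 to 15 N, with about 7 N sideways. It settled after that and nothing shifted.
- **Small disagreement:** the last seat-plane fits from the two cameras differed by up to 0.3 mm per 100 mm, which is about the depth noise.

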